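Book out the stones and hold the tray open at the mark

TASK

Book the stones out: pick up the scanner from its mat, aim its window squarely at the bar label on the stone box from about a hand's breadth (90 mm) away, hold it steady there for about a second, then lay it back on its mat standing as it was and let go of it. Then pull the self-closing stone tray out by its upright tab until the pointer on the tray stands level with the mark on the guide bar, and keep holding it there: the program finishes while still holding the tray at the mark, against its spring. Leave the jar, mandrel, tin and hammer alone.

Things in the scene. Friction and masses are not known exactly. Their poses are not given: they have to be found in the camera images.
- scanner: Hand scanner, about 180 g: black handle bar with a grey head tipped forward and down at its front. Stands on a tail foot and the head's lower edge. Origin at the level it stands on, x along the handle towards the head, z up. In this frame the handle spans x -100 to 30, y -15 to 15, z 14 to 40 (tail foot below, x -95 to -75); the head x 17 to 73, y -22 to 22, z 0 to 60 mm.
- grip (a point): Good place to grip the scanner's handle (30 wide across y), near its centre of mass: at (-20, 0, 28) mm in the scanner's frame. Axes as the scanner's.
- window (a point): Centre of the scanner's reading window, at (59.3, 0, 9.8) mm in the scanner's frame. Its z axis is the reading beam, pointing out of the window 55 degrees below the scanner's +x direction: (0.574, 0, -0.819) in the scanner's frame.
- mat: Cork mat, 200 x 110 x 4 mm, fixed to the bench, the scanner's place. Origin under its centre at bench level, x along its length, z up. The scanner starts standing on it, roughly along x.
- label (a point): Centre of the bar label (paper 44 x 58 mm) on a sloping stand fixed on top of the stone box; stand 66 wide, at most 45 high over the box. z axis: out of the paper, towards the robot and up, 35 degrees from vertical. y: horizontal, along its width. A scanner held level, its x at the same heading from above as the label's x, has its beam square to the label.
- stone_box: Dark wooden box fixed on the bench, 190 (x) x 150 (y) x 70 high. Origin under its centre, x from its open front to its back (the front faces the robot, turned up to 0.3 rad), z up. Beside it (y +82 mm) a steel guide bar, 12 wide, top at z 40 mm, runs out to 225 mm in front of the centre.
- tray: Wooden tray of small stones that slides out of the box's front along the box's -x. A spring pulls it back in: about 4 N when closed, rising to 11 N at the full travel of 120 mm. Starts closed. Its frame is the box's frame when closed and moves with the tray.
- pull (a point): Grip point in the middle of the tray's upright steel tab, at (-162, 0, 88) mm in the tray's frame, axes as the tray's. The tab is 12 thick (x), 30 wide (y), from z 45 to 105 mm; behind it 49 mm are free to the tray's front above the flat bar (z 45 to 55) that joins them.
- pointer (a point): Tip of the small brass fin on the left edge of the tray's front, at (-101, 72, 52) mm in the tray's frame. Moves with the tray; axes as the tray's.
- mark (a point): The mark: tip of the brass fin of the rider (16 x 18 x 16 mm block, fixed) on the guide bar. x parallel to the tray's travel, as the box's x. With the tray closed it lies 40 to 90 mm ahead (-x) of the pointer; the tray is at the mark when pointer and mark have the same x along the box.
- jar: Glass jar with steel lid, 60 mm across, 70 high, loose; leave alone. Origin under its centre.
- mandrel: Steel ring mandrel, upright tapered rod on a 70 mm round foot, 170 high, loose; leave alone. Origin under its centre.
- tin: Flat aluminium tin, 74 mm across, 30 high, loose; leave alone. Origin under its centre.
- hammer: Small hammer, 220 mm long, lying on the bench, loose; leave alone. Lies along its x.
Things that resemble listed ones, but are neither listed nor needed, are in the scene too. There is more than one size of the mat; the job needs the larger. Of the things that look like the scanner, take the one that is farthest from the robot's base at the start.

How it is judged:
By the outcome, as a careful person would: the job done as asked, in the order asked, and still so for the second after the job is handed in, while the arm keeps its last pose, push and grip.
It also fails if it takes over 54 s, if anything falls off the work surface, if the arm or the gripper's body presses on something with over 40 N, if the wrist force passes 120 N, or if a joint passes its speed limit or range.

ROBOT

A 6-joint arm with a two-finger parallel gripper is mounted at the origin on the work surface. World frame = base frame: x ahead of the robot, y to its left, z up, the work surface at z = 0. Lengths are in mm, angles in rad, forces in N, time in s.
With the tool pointing down it reaches from about 325 to 875 mm from the base axis. Payload 4.4 kg.
Tool frame: the origin (TCP) lies midway between the tips of the shut fingers; the grasp point (between the pads) lies 19 mm behind it (ctrl.grip_depth is the distance from the TCP to the grasp point, in mm); z points along the fingers, y is the line along which they close (so a half turn about z gives the same grasp; the last joint's range is limited). The gripper opens to 85 mm and grips with 20 to 120 N. Pads are 22 mm wide; open, the fingers measure 114 mm over their backs; the gripper's body (76 mm by 85 mm) begins 54 mm behind the grasp point. The pads swing forward as they close: fully open they stand 13 mm farther back than shut.
Start: joints at [1.135, 0.207, 1.542, -0, 1.393, -0.15], TCP at [162.117, 551.675, 211.182] pointing down, gripper open.
Joint ranges: [-2.73, 2.73], [-0.86, 2.22], [0.23, 2.46], [-1.11, 4.25], [0.08, 2.63], [-2.82, 2.82]. Speed limits (rad/s): [2.79, 2.79, 3.14, 3.14, 3.14, 3.14].

INTERFACE

Orientations are given as a unit quaternion [x, y, z, w].
In Python, from cell import ctrl, claw, telemetry, snapshot, calibration, job_done, models gives the robot as it stands. Calls block until the motion is done:
- ctrl.move_pose(position, orientation): joint-space move of the TCP to a pose.
- ctrl.move_straight(position, rotation=None, max_speed=150, contact_N=None): straight line of the TCP; rotation=None keeps the orientation; max_speed is the mean speed in mm/s. With contact_N (N) it stops when the force on the tool has changed by that much, and returns True; else False.
- ctrl.movej(angles): joint-space move.
- claw.move_gripper(opening): finger opening in mm; the grip force is fixed at half the most; returns when the fingers have stopped.
- ctrl.dwell(seconds).
- ctrl.ik(position, orientation): joint angles nearest the present ones, or None.
- telemetry.read_state(): the state.
- snapshot(name): name is "side" or "top"; returns (picture, depth): 400x640x3 uint8, red, green, blue; 400x640 float32, mm along the optical axis (not along the pixel's ray), 0 where there is no reading.
- calibration(name): a dict with "mtx" (3x3 intrinsics, pixels), "D" ([k1, k2, p1, p2, k3] as OpenCV has them; the pictures are not rectified), "R" (3x3) and "t" (3): a world point X has camera coordinates R X + t. Camera axes: x right, y down, z forward; pixel columns grow to the right and rows downward; lengths in mm; the calibration is good to about 2 mm. A picture is of the moment at which its call begins. calibration takes no time and is no camera call.
A pose or a line that the arm cannot do raises ctrl.PlanningError and nothing moves.
- job_done(): hands the job in; it is judged then, once.
Trained networks look in the newest picture that a camera, given by its name, has taken for a name from the list of things; names that differ only in an ending like _2 or _b are one class to them, and where a whole thing is asked for, a point or a joint stands for the part that bears it (a point fixed in the world has none). Each returns a list of dicts, best first, with "p" (0 to 1); they miss things now and then, are a little off and sometimes report something else, mostly with a low value. They report only what shows in the picture. A call takes as long as a camera call. They do not tell look-alikes from the thing itself.
- models.look_for(camera, query): "at" ([column, row] as shares, 0 to 1, of the picture: columns of its width, rows of its height, amid what is visible of it).
The state is a dict: "time_s": time; "q": joint angles; "joint_vel": joint speeds; "effort": joint torques, N m; "position": TCP position; "tcp_rot": TCP orientation; "ft_force": force on the tool from outside, world axes, zero at the start; "ft_torque": the same for the moment, N m; "gripper_width": finger opening in mm; "grip_force": force on a finger pad.
Only numpy, scipy, OpenCV 4.12 (cv2) and the standard library are available. Lean on these libraries where they do the work, as an engineer would, in place of code of your own. Each camera call takes 0.05 s, during which the arm holds its last target. There are 200 camera calls.

## Working session

There is one attempt and no reset: what is moved stays moved. The work goes in short steps, each a Python script; the robot and the scene stay as the last script left them, time stands still between calls to the robot, and variables do not carry over. Pictures are saved under pics/ and viewed, at most 10 in all, crops included, and the job is handed in when it is done.

```bash
mkdir -p pics; ls; cat > h.py <<'E'
import numpy as np, cv2
from cell import ctrl, claw, telemetry, snapshot, calibration, job_done, models
from scipy.spatial.transform import Rotation as Ro
def cloud(name, d):
    c=calibration(name); K=np.array(c["mtx"]);D=np.array(c["D"]);R=np.array(c["R"]);t=np.array(c["t"])
    h,w=d.shape; u,v=np.meshgrid(np.arange(w),np.arange(h))
    n=cv2.undistortPoints(np.stack([u,v],-1).reshape(-1,1,2).astype(float),K,D).reshape(h,w,2)
    P=np.concatenate([n*d[...,None],d[...,None]],-1)
    X=(P-t)@R
    X[d<=0]=np.nan
    return X
def proj(name,X):
    c=calibration(name);R=np.array(c["R"]);t=np.array(c["t"])
    return cv2.projectPoints(np.atleast_2d(np.asarray(X,float)),cv2.Rodrigues(R)[0],t,np.array(c["mtx"]),np.array(c["D"]))[0].reshape(-1,2)
E
cat > a.py <<'E'
from h import *
for n in("top","side"):
    im,d=snapshot(n); np.savez(f"{n}0.npz",im=im,d=d); X=cloud(n,d)
    cv2.imwrite(f"pics/{n}0.png",cv2.cvtColor(im,cv2.COLOR_RGB2BGR))
    for q in["scanner","mat","label","stone_box","tray","pull","pointer","mark","mandrel","jar","hammer","tin","window"]:
        for r in models.look_for(n,q):
            if r["p"]<.2: continue
            c,w=int(r["at"][0]*640),int(r["at"][1]*400)
            print(n,q,round(r["p"],2),(c,w),np.round(X[min(w,399),min(c,639)]))
print(telemetry.read_state()["time_s"])
E
python3 a.py
```

```text
pics
top scanner 0.86 (242, 287) [268. 222.  48.]
top scanner 0.59 (219, 210) [499. 292.  45.]
top mat 0.96 (295, 220) [468.  64.   5.]
top mat 0.69 (230, 215) [488. 264.  12.]
top label 0.7 (370, 118) [ 765. -173.   88.]
top stone_box 0.84 (363, 126) [ 745. -152.   72.]
top stone_box 0.44 (219, 212) [492. 290.  53.]
top tray 0.79 (356, 154) [ 667. -131.   34.]
top tray 0.24 (371, 119) [ 760. -175.   91.]
top pull 0.7 (359, 152) [ 667. -138.   56.]
top pointer 0.58 (360, 155) [ 660. -142.   46.]
top mandrel 0.63 (223, 142) [717. 285.  30.]
top mandrel 0.29 (371, 116) [ 766. -175.  102.]
top jar 0.87 (446, 182) [ 564. -396.   71.]
top hammer 0.57 (446, 242) [ 386. -396.   26.]
top hammer 0.25 (229, 215) [489. 269.   1.]
top tin 0.74 (166, 192) [561. 458.  33.]
top window 0.86 (240, 289) [262. 230.  35.]
top window 0.71 (219, 209) [502. 292.  47.]
side scanner 0.96 (316, 317) [496. 294.  47.]
side scanner 0.75 (418, 307) [272. 246.  40.]
side mat 0.88 (337, 243) [464.  56.   2.]
side mat 0.81 (313, 328) [503. 299.   4.]
side label 0.66 (366, 133) [ 398. -377.   24.]
side label 0.56 (233, 150) [ 779. -175.  101.]
side stone_box 0.97 (251, 172) [ 720. -122.   69.]
side pull 0.84 (272, 173) [ 663. -135.   57.]
side pointer 0.75 (272, 175) [ 664. -136.   47.]
side mandrel 0.66 (216, 309) [722. 289.  36.]
side jar 0.93 (310, 120) [ 580. -382.   62.]
side jar 0.21 (312, 317) [504. 295.  47.]
side hammer 0.84 (362, 134) [ 411. -377.   19.]
side hammer 0.71 (311, 316) [507. 292.  47.]
side tin 0.6 (278, 388) [557. 444.  29.]
side window 0.97 (420, 310) [268. 252.  38.]
side window 0.71 (316, 319) [496. 295.  40.]
1.4
```

```bash
python3 - <<'E'
import cv2
t=cv2.imread("pics/top0.png"); s=cv2.imread("pics/side0.png")
cv2.imwrite("pics/t1.png",cv2.resize(t[70:310,140:480],None,fx=2.35,fy=2.35,interpolation=cv2.INTER_CUBIC))
cv2.imwrite("pics/s1.png",cv2.resize(s[90:390,170:470],None,fx=2,fy=2,interpolation=cv2.INTER_CUBIC))
E
```

```text
(no output)
```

View pics/t1.png

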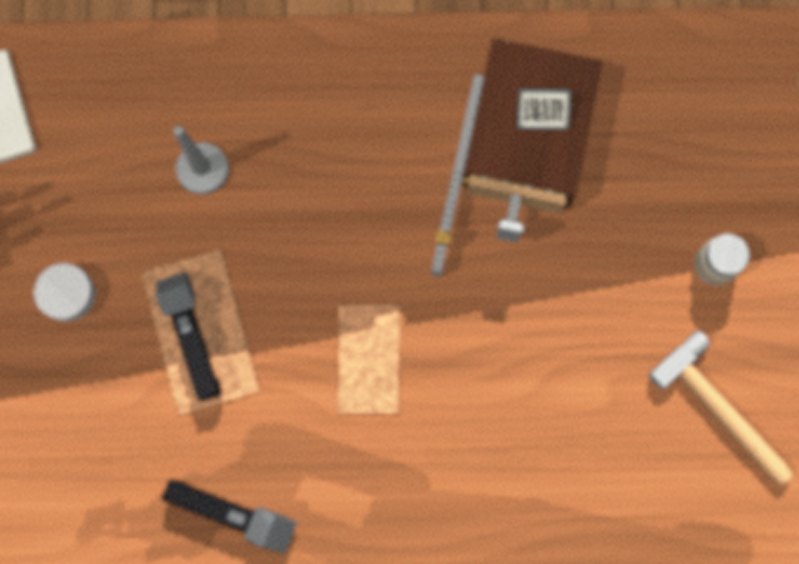

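View pics/s1.png

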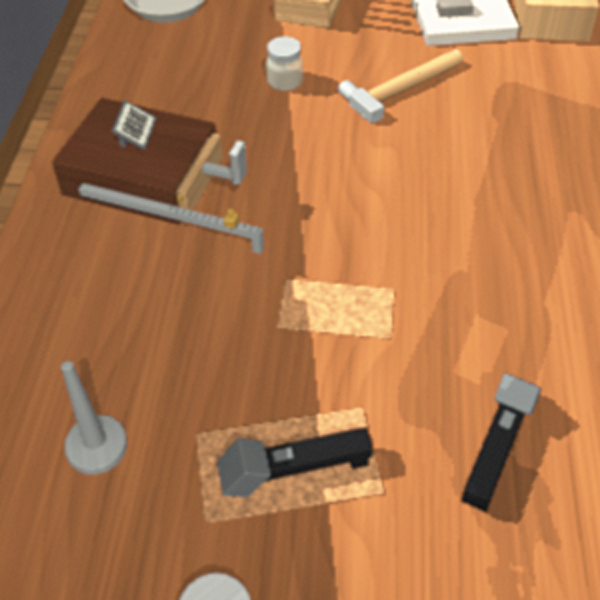

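Look-alikes, in full top-image pixels:
- **Scanners:** one at (219,210) on the large mat, and one at (242,287) on the bare bench nearer the base. I choose (219,210), which is farther from the base and on the larger mat.
- **Mats:** the larger is at (226,212), the smaller at (297,222).
- **Box and tray:** label at (371,117), tab at (357,166), rider at (328,171), pointer fin at about (339,147).

Next I measure poses and check the choice in a close crop.

```bash
cat > m.py <<'E'
from h import *
Z={}
for n in("top","side"):
    f=np.load(f"{n}0.npz"); Z[n]=(f["im"].reshape(-1,3).astype(int),cloud(n,f["d"]).reshape(-1,3))
def sel(n,lo,hi,extra=None):
    im,X=Z[n]; m=np.all((X>lo)&(X<hi),1)
    if extra is not None: m&=extra(im)
    return X[m],im[m]
for n in Z:
    # handle : dark points
    P,c=sel(n,[380,220,25],[560,350,75],lambda i:i.sum(1)<110)
    m=P[:,:2].mean(0);u=np.linalg.svd(P[:,:2]-m,full_matrices=False)[2][0]; u*=np.sign(u[0])
    s=(P[:,:2]-m)@u
    print(n,"handle",len(P),m.round(1),np.arctan2(u[1],u[0]).round(3),np.percentile(s,[1,99]).round(1),"z",np.percentile(P[:,2],[10,50,90]).round(1))
    r=cv2.minAreaRect(P[:,:2].astype(np.float32)); print(" rect",np.round(r[0],1),np.round(r[1],1),r[2])
    P,c=sel(n,[440,220,12],[620,350,90]); r=cv2.minAreaRect(P[:,:2].astype(np.float32)); print(" whole",len(P),np.round(r[0],1),np.round(r[1],1),r[2], "zmax",P[:,2].max().round(1))
    P,c=sel(n,[620,-300,64],[880,-20,76],lambda i:(i.sum(1)<260))
    r=cv2.minAreaRect(P[:,:2].astype(np.float32)); print(n,"box",len(P),np.round(r[0],1),np.round(r[1],1),r[2],"z",np.median(P[:,2]).round(1))
    P,c=sel(n,[700,-250,80],[830,-110,130]); 
    br=c.sum(1)>250; m=P.mean(0)
    U=np.linalg.svd(P-m,full_matrices=False)[2][2]; U*=np.sign(U[2]); print(" label",len(P),m.round(1),U.round(3),"z",P[:,2].min().round(),P[:,2].max().round(), "tilt",np.degrees(np.arccos(U[2])).round(1),"yaw",np.arctan2(-U[1],-U[0]).round(3))
    P,c=sel(n,[560,-130,20],[760,20,100],lambda i:(i[:,0]-i[:,2]>60)&(i[:,0]>130)&(i[:,1]>95)); print(" brass",len(P)); print(np.c_[P,c][:60].round(0).astype(int).tolist())
    P,c=sel(n,[580,-200,80],[690,-100,112]); print(" tab",len(P),P.mean(0).round(1),P[:,2].max().round(1))
    P,c=sel(n,[500,-140,30],[860,20,48],lambda i:abs(i[:,0]-i[:,2])<40)
    m=P[:,:2].mean(0);u=np.linalg.svd(P[:,:2]-m,full_matrices=False)[2][0]; u*=np.sign(u[0]); print(" bar",len(P),m.round(1),np.arctan2(u[1],u[0]).round(3))
t=cv2.cvtColor(np.load("top0.npz")["im"],cv2.COLOR_RGB2BGR)
s=cv2.cvtColor(np.load("side0.npz")["im"],cv2.COLOR_RGB2BGR)
a=cv2.resize(t[170:250,190:270],(400,400),interpolation=cv2.INTER_CUBIC)
b=cv2.resize(t[130:190,315:375],(400,400),interpolation=cv2.INTER_CUBIC)
cv2.imwrite("pics/c2.png",np.hstack([a,b]))
E
python3 m.py
```

```text
top handle 8 [491.2 278.2] 0.304 [-77.1  32. ] z [41.  43.8 45.2]
 rect [469.9 270.9] [109.2   6.9] 16.656641006469727
 whole 573 [520.5 280.9] [165.6  99. ] 8.47885799407959 zmax 67.3
top box 2245 [ 769.6 -164.4] [150.2 191.4] 76.84205627441406 z 69.3
 label 351 [ 770.1 -174.2   94.8] [-0.548  0.033  0.836] z 80.0 114.0 tilt 33.3 yaw -0.06
 brass 103
[[690, -80, 58, 147, 120, 81], [689, -83, 60, 160, 129, 90], [691, -87, 55, 156, 124, 87], [687, -74, 58, 131, 102, 57], [689, -77, 52, 146, 115, 73], [687, -80, 59, 162, 131, 91], [687, -83, 57, 175, 139, 99], [686, -86, 60, 172, 136, 97], [686, -89, 59, 172, 136, 99], [685, -92, 62, 170, 133, 98], [688, -96, 52, 166, 133, 100], [686, -99, 59, 162, 133, 101], [684, -110, 66, 134, 102, 70], [685, -77, 53, 138, 106, 68], [683, -80, 60, 160, 126, 89], [684, -83, 57, 172, 133, 95], [685, -86, 54, 176, 139, 100], [684, -89, 56, 178, 141, 102], [684, -92, 57, 176, 137, 99], [683, -95, 61, 178, 140, 103], [682, -98, 62, 175, 139, 102], [683, -102, 59, 169, 133, 96], [684, -105, 56, 170, 133, 97], [684, -108, 56, 168, 133, 95], [684, -111, 56,
[... 2737 characters left out ...]
6, 56, 161, 126, 85], [672, -104, 58, 143, 112, 76], [672, -116, 47, 138, 109, 74], [671, -119, 43, 140, 109, 74], [669, -126, 37, 140, 110, 76], [685, -97, 60, 180, 140, 96], [682, -98, 60, 185, 144, 98], [680, -100, 58, 181, 142, 97], [677, -99, 59, 172, 134, 92], [675, -103, 55, 149, 117, 81], [674, -111, 48, 138, 109, 72], [673, -116, 43, 140, 111, 76], [671, -119, 40, 140, 110, 76], [669, -124, 34, 138, 109, 74], [688, -97, 56, 169, 133, 89], [684, -93, 61, 185, 146, 99], [683, -97, 57, 184, 144, 97], [679, -94, 60, 178, 139, 95], [677, -97, 57, 159, 124, 85], [675, -101, 53, 141, 112, 75], [673, -105, 50, 139, 109, 75]]
 tab 76 [ 610.9 -123.2   97.4] 108.1
 bar 556 [709.5 -67.6] -0.236
```

View pics/c2.png

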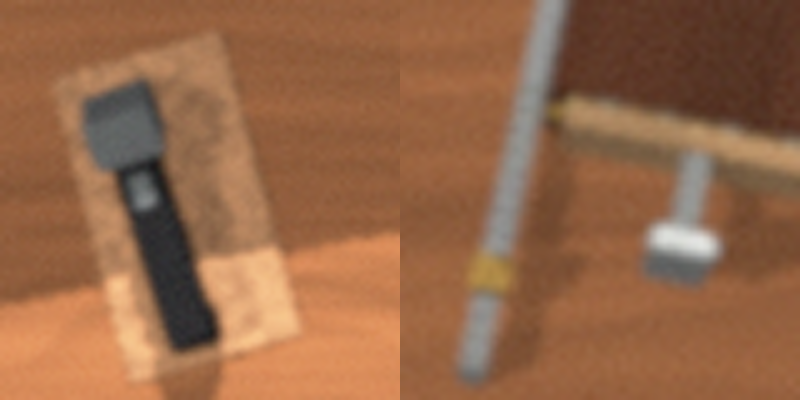

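Crops show the chosen scanner on the large mat, head at the far-left end, and the brass pointer (right crop, 557,110) with the rider on the bar (492,270). I refine the scanner heading, label yaw, pointer and mark.

```bash
cat > m2.py <<'E'
from h import *
def plane_pts(n,px,nrm,d):  # pixels -> plane nrm.X=d
    c=calibration(n);R=np.array(c["R"]);t=np.array(c["t"])
    q=cv2.undistortPoints(px.reshape(-1,1,2).astype(float),np.array(c["mtx"]),np.array(c["D"])).reshape(-1,2)
    r=np.c_[q,np.ones(len(q))]@R; o=-R.T@t
    return o+r*((d-o@nrm)/(r@nrm))[:,None]
if __name__=="__main__":
  for n in("top","side"):
    f=np.load(f"{n}0.npz"); im=f["im"].astype(int); X=cloud(n,f["d"])
    hsv=cv2.cvtColor(f["im"],cv2.COLOR_RGB2HSV).astype(int)
    near=np.all((X>[380,220,-5])&(X<[580,350,80]),-1)
    m=near&(im.max(-1)<75)&(X[...,2]>(36 if n=="side" else 10))
    v,u=np.nonzero(m); P=plane_pts(n,np.c_[u,v],np.array([0,0,1.]),43)[:,:2]
    r=cv2.minAreaRect(P.astype(np.float32)); mm=P.mean(0); w=np.linalg.svd(P-mm,full_matrices=False)[2][0]
    print(n,"handle",len(P),np.round(r[0],1),np.round(r[1],1),round(r[2],1),"pca",mm.round(1),np.arctan(w[1]/w[0]).round(3))
    # label
    b=np.array([[700,-250,76],[830,-110,130]])
    m=np.all((X>b[0])&(X<b[1]),-1); P=X[m]; col=im[m]
    # fit center with known tilt: plane normals vs yaw robustly
    best=None
    for y in np.arange(-.45,.3,.01):
        N=np.array([-np.sin(np.radians(35))*np.cos(y),-np.sin(np.radians(35))*np.sin(y),np.cos(np.radians(35))])
        d=P@N; d0=np.median(d[d>np.median(d)-6]); s=np.minimum(abs(d-d0),6).sum()
        if best is None or s<best[0]: best=(s,y,N,d0)
    s,y,N,d0=best; yax=np.array([-np.sin(y),np.cos(y),0]); xax=np.cross(yax,N)
    mb=m&(im.sum(-1)>300)&(abs(X@N-d0)<9); v,u=np.nonzero(mb)
    Q=plane_pts(n,np.c_[u,v],N,d0); q=np.c_[Q@xax,Q@yax]; r=cv2.minAreaRect(q.astype(np.float32))
    C=xax*r[0][0]+yax*r[0][1]+N*d0
    print(" label yaw",y.round(3),C.round(1),"size",np.round(r[1],1),"ang",round(r[2],1),len(Q))
    # brass: hue yellow, saturated
    B=np.all((X>[590,-130,20])&(X<[720,-30,80]),-1)&(hsv[...,0]>=17)&(hsv[...,0]<=30)&(hsv[...,1]>110)
    v,u=np.nonzero(B); print(" brass px"); print([(a,b_,*hsv[b_,a],*X[b_,a].round().astype(int)) for a,b_ in zip(u,v)])
    yb=-.234; Rb=np.array([[np.cos(yb),-np.sin(yb),0],[np.sin(yb),np.cos(yb),0],[0,0,1]])
    O=np.array([769.6,-164.8,0]); print(" exp pointer px",proj(n,O+Rb@[-101,72,52]).round(1),"bar end",proj(n,O+Rb@[-225,82,40]).round(1))
    Bx=(X[B]-O)@Rb; print(Bx[(Bx[:,0]<-125)].mean(0).round(1),np.percentile(Bx[(Bx[:,0]<-125)],[5,95],axis=0).round(1).tolist())
    print(" tab exp", proj(n,O+Rb@[-162,0,105]).round(1))
    cv2.imwrite(f"pics/z{n}.png",cv2.resize(cv2.cvtColor(f["im"],cv2.COLOR_RGB2BGR)[(130 if n=="top" else 165):(190 if n=="top" else 225),(310 if n=="top" else 240):(370 if n=="top" else 300)],(400,400),interpolation=cv2.INTER_NEAREST))
  cv2.imwrite("pics/z.png",np.hstack([cv2.imread("pics/ztop.png"),cv2.imread("pics/zside.png")]))
E
python3 m2.py
```

```text
top handle 306 [488.  285.9] [158.5  31.1] 16.0 pca [465.8 279.1] 0.283
 label yaw -0.07 [ 768.8 -174.5   93.9] size [50.  64.6] ang 2.7 352
 brass px
[(np.int64(340), np.int64(145), np.int64(18), np.int64(114), np.int64(147), np.int64(690), np.int64(-80), np.int64(58)), (np.int64(341), np.int64(145), np.int64(17), np.int64(112), np.int64(160), np.int64(689), np.int64(-83), np.int64(60)), (np.int64(337), np.int64(146), np.int64(18), np.int64(121), np.int64(122), np.int64(687), np.int64(-71), np.int64(58)), (np.int64(338), np.int64(146), np.int64(18), np.int64(144), np.int64(131), np.int64(687), np.int64(-74), np.int64(58)), (np.int64(339), np.int64(146), np.int64(17), np.int64(128), np.int64(146), np.int64(689), np.int64(-77), np.int64(52)), (np.int64(340), np.int64(146), np.int64(17), np.int64(112), np.int64(162), np.int64(687), np.int64(-80), np.int64(59)), (np.int64(337), np.int64(147), np.int64(17), np.int64(123), np.int64(112), np.int64(687), np.int64(-71), np.int64(48)), (np.int64(338), np.int64(147), np.int64(18), np.int64(146), np.int64(122), np.int64(684), np.int64(-74), np.
[... 12491 characters left out ...]
int64(112), np.int64(166), np.int64(618), np.int64(-35), np.int64(43)), (np.int64(284), np.int64(203), np.int64(19), np.int64(136), np.int64(176), np.int64(615), np.int64(-35), np.int64(43)), (np.int64(285), np.int64(203), np.int64(19), np.int64(146), np.int64(168), np.int64(612), np.int64(-34), np.int64(45)), (np.int64(286), np.int64(203), np.int64(20), np.int64(148), np.int64(162), np.int64(609), np.int64(-34), np.int64(45)), (np.int64(287), np.int64(203), np.int64(20), np.int64(118), np.int64(145), np.int64(606), np.int64(-34), np.int64(46))]
 exp pointer px [[259.6 189.7]] bar end [[300.4 205.5]]
[-183.1   85.8   55. ] [[-189.3, 78.1, 44.0], [-175.9, 91.5, 67.4]]
 tab exp [[288.4 163.4]]
```

View pics/z.png

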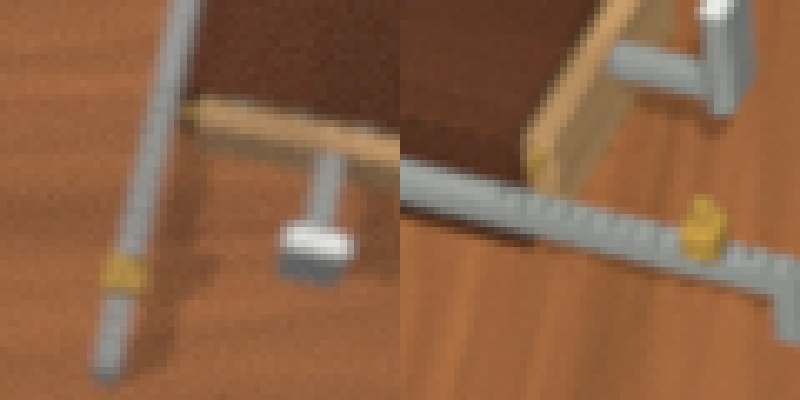

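The mark is about 82 mm ahead of the pointer, with the rider at about (285,199) in the side view. The label is at (769,-175,94), yaw about -0.04. Now I grasp the scanner.

```bash
cat >> h.py <<'E'
def down(yaw,flip=False):  # tool z down, tool y across heading 'yaw'
    a=yaw+(np.pi if flip else 0)
    return Ro.from_matrix(np.c_[[np.cos(a),np.sin(a),0],[np.sin(a),-np.cos(a),0],[0,0,-1]]).as_quat()
def st(msg=""):
    s=telemetry.read_state(); print(msg,round(s["time_s"],2),np.round(s["position"],1),"w",round(s["gripper_width"],1),"g",round(s["grip_force"],1),"F",np.round(s["ft_force"],1)); return s
E
cat > g.py <<'E'
from h import *
Y=.32; P=np.array([488.5,291.2]); u=np.array([np.cos(Y),np.sin(Y)])
for n in("top","side"): print(n,[proj(n,[*(P+u*a),z]).round(0).tolist() for a,z in((-80,44),(0,44),(40,60),(80,30))])
for f in(0,1):
  for y,p in((Y,[*P,13]),(-.04,[638,-170,167]),(-.234,[612,-127,69]),(-.234+1.571,[612,-127,69]),(-.234-1.571,[612,-127,69])):
    q=ctrl.ik(p,down(y,f)); print(f,y,None if q is None else np.round(q,2))
E
python3 g.py
```

```text
top [[[227.0, 238.0]], [[219.0, 214.0]], [[214.0, 200.0]], [[212.0, 190.0]]]
side [[[355.0, 309.0]], [[319.0, 317.0]], [[301.0, 317.0]], [[284.0, 328.0]]]
0 0.32 [ 0.39  0.43  1.7  -0.    1.01  1.64]
0 -0.04 [-0.39  0.42  1.36 -0.    1.36  1.22]
0 -0.234 [-0.34  0.45  1.53 -0.    1.16  1.46]
0 1.337 [-0.34  0.45  1.53 -0.    1.16 -0.11]
0 -1.805 None
1 0.32 [ 0.39  0.43  1.7  -0.    1.01 -1.51]
1 -0.04 [-0.39  0.42  1.36 -0.    1.36 -1.92]
1 -0.234 [-0.34  0.45  1.53 -0.    1.16 -1.68]
1 1.337 None
1 -1.805 [-0.34  0.45  1.53 -0.    1.16 -0.11]
```

```bash
cat > g2.py <<'E'
from h import *
Y=.31; x,y=489,288.5
ctrl.move_pose([x,y,110],down(Y)); 
ctrl.move_straight([x,y,13],max_speed=120,contact_N=8); st("at")
claw.move_gripper(10); st("closed")
print(ctrl.move_straight([x,y,40],max_speed=80)); st("up")
for n in("side","top"):
    im,d=snapshot(n); cv2.imwrite(f"pics/l{n}.png",cv2.cvtColor(im,cv2.COLOR_RGB2BGR))
a=cv2.imread("pics/lside.png")[260:380,240:400];b=cv2.imread("pics/ltop.png")[160:260,170:270]
cv2.imwrite("pics/l.png",np.hstack([cv2.resize(a,(480,360)),cv2.resize(b,(320,360))]))
E
python3 g2.py
```

```text
at 3.95 [489.8 288.9  13.8] w 85.5 g 0.0 F [-0.7  0.4 -0.1]
closed 4.51 [489.6 288.6  13.7] w 28.4 g 59.9 F [-0.3 -1.   4.2]
False
up 5.0 [489.3 288.7  40.6] w 28.1 g 59.3 F [-0.5  1.  -1.8]
```

View pics/l.png

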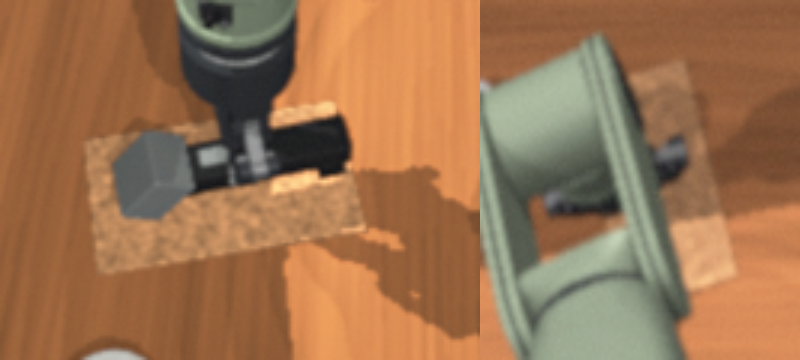

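Scanner held level, lifted off the mat. Next I move to the label and measure the grip offset there.

```bash
cat > b.py <<'E'
from h import *
s=telemetry.read_state(); x,y,_=s["position"]
ctrl.move_straight([x,y,250],max_speed=250)
psi=-.04; C=np.array([768.8,-175,94.]); R=Ro.from_euler("z",psi).as_matrix()
b=R@[.574,0,-.819]; W=C-90*b; G=W+R@[-79.3,0,18.2]; T=G-[0,0,19]; print(T)
ctrl.move_pose(T+[0,0,60],down(psi)); ctrl.move_straight(T,max_speed=120); s=st("aim")
G=np.array(s["position"])+[0,0,19]
im,d=snapshot("side"); X=cloud("side",d); Q=(X-G)@R
m=np.all(abs(Q-[20,0,-5])<[110,30,40],-1)
q=Q[m]; c=im[m].astype(int)
# expected rel. to grip: tail -80, head front +93 (lower), head top z +32, handle top +12
print(len(q),"x pct",np.percentile(q[:,0],[.5,2,98,99.5]).round(1),"z",np.percentile(q[:,2],[2,98]).round(1))
for a in range(-90,110,10):
    k=(q[:,0]>a)&(q[:,0]<=a+10)
    if k.sum()>3: print(a,k.sum(),"z",np.percentile(q[k,2],[3,97]).round(0),"y",np.percentile(q[k,1],[3,97]).round(0),"col",c[k].mean(0).round())
cv2.imwrite("pics/b.png",cv2.resize(cv2.cvtColor(im,cv2.COLOR_RGB2BGR)[60:220,180:360],(720,600)))
E
python3 b.py
```

```text
[ 637.94475403 -169.76299679  166.91      ]
aim 8.5 [ 638.4 -169.6  167.4] w 28.0 g 59.3 F [ 0.8  0.1 -2.4]
980 x pct [-82.9 -80.7  80.3  86.2] z [-21.3  30.5]
-90 23 z [-10.  13.] y [-10.  14.] col [69. 60. 51.]
-80 72 z [-27.  13.] y [-10.  18.] col [40. 37. 34.]
-70 61 z [-28.  13.] y [-7. 19.] col [35. 32. 32.]
-60 53 z [-23.  14.] y [-8. 17.] col [41. 35. 33.]
-50 56 z [-11.  13.] y [-12.  18.] col [41. 38. 36.]
-40 50 z [-12.  13.] y [-9. 18.] col [42. 39. 38.]
-30 47 z [-11.  12.] y [-9. 18.] col [40. 38. 38.]
-20 76 z [-10.  32.] y [-18.  23.] col [66. 61. 58.]
-10 58 z [-12.  32.] y [-16.  29.] col [59. 58. 58.]
0 28 z [-11.  32.] y [14. 28.] col [59. 58. 58.]
10 37 z [-11.  14.] y [ 3. 18.] col [55. 55. 54.]
20 43 z [-10.  13.] y [-4. 17.] col [49. 48. 48.]
30 59 z [-14.  18.] y [-17.  20.] col [67. 65. 63.]
40 83 z [-8. 25.] y [-18.  24.] col [105. 107. 105.]
50 94 z [-16.  31.] y [-15.  25.] col [110. 112. 110.]
60 70 z [-20.  31.] y [-11.  25.] col [112. 116. 114.]
70 49 z [-17.  18.] y [-13.  25.] col [111. 113. 111.]
80 21 z [-11.   4.] y [-12.  24.] col [104.  99.  94.]
```

View pics/b.png

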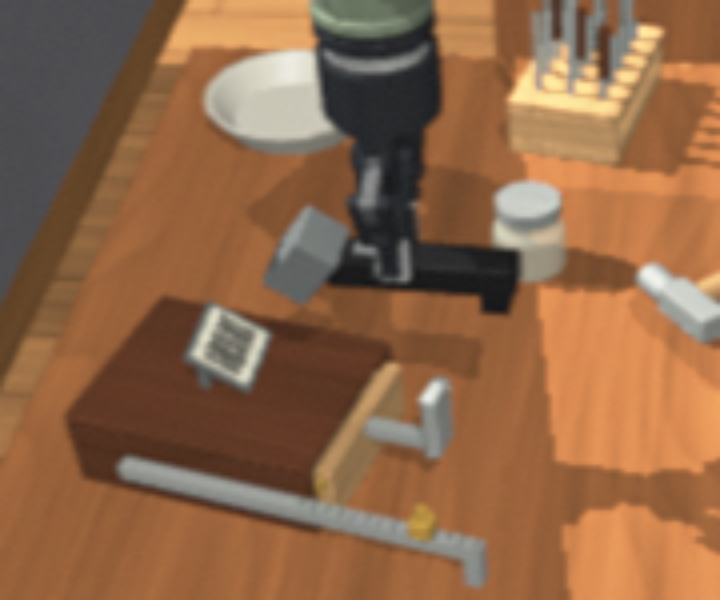

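Tail is at -81 mm and the handle top at +13 mm from the grip, as expected, so the aim stands. Hold, then return the scanner.

```bash
cat > c.py <<'E'
from h import *
ctrl.dwell(1.6); s=st("held"); p=np.array(s["position"])
ctrl.move_straight(p+[0,0,80],max_speed=150)
Y=.31; x,y=489.1,288.4
ctrl.move_pose([x,y,140],down(Y)); ctrl.move_straight([x,y,30],max_speed=150); ctrl.dwell(.3); st("above")
print(ctrl.move_straight([x,y,12.5],max_speed=30,contact_N=4)); st("down")
claw.move_gripper(85); st("open")
ctrl.move_straight([x,y,160],max_speed=150)
ctrl.move_pose([560,50,250],down(-.234+1.571)); st()
for n in("side","top"):
    im,d=snapshot(n); cv2.imwrite(f"pics/r{n}.png",cv2.cvtColor(im,cv2.COLOR_RGB2BGR)); 
    f=np.load(f"{n}0.npz"); np.savez(f"{n}1.npz",im=im,d=d)
    X=cloud(n,d); near=np.all((X>[380,220,-5])&(X<[580,350,80]),-1)
    for I,D in((f["im"],f["d"]),(im,d)):
        XX=cloud(n,D); m=near&(I.astype(int).max(-1)<75)&(XX[...,2]>36); P=XX[m]; r=cv2.minAreaRect(P[:,:2].astype(np.float32)); print(n,len(P),np.round(r[0],1),np.round(r[1],1),round(r[2],1),"z",np.percentile(P[:,2],[10,50,90]).round(1))
a=cv2.imread("pics/rside.png")[260:380,240:400];b=cv2.imread("pics/rtop.png")[160:260,170:270]
cv2.imwrite("pics/r.png",np.hstack([cv2.resize(a,(480,360)),cv2.resize(b,(320,360))]))
E
python3 c.py
```

```text
held 10.15 [ 637.9 -169.8  166.9] w 28.1 g 59.3 F [ 0.3 -0.  -1.7]
above 13.81 [489.8 288.7  30.9] w 28.4 g 59.3 F [-0.5 -0.1 -2.5]
True
down 14.34 [488.7 288.2  13.7] w 27.9 g 60.1 F [ 0.4 -0.3  4.3]
open 14.93 [487.3 287.6  12.5] w 84.9 g 0.0 F [ 0.3 -0.7 -0.3]
 17.39 [559.5  50.5 249.1] w 84.7 g 0.0 F [-0.8  0.4  0.9]
side 599 [468.7 282.6] [115.4  30.1] 19.0 z [40.2 43.4 45.6]
side 606 [467.8 283.8] [115.4  31.8] 18.9 z [40.3 43.6 45.6]
top 299 [488.  285.8] [157.2  32.1] 15.3 z [40.1 43.7 48. ]
top 309 [487.4 286.4] [158.4  31.7] 14.4 z [40.  43.9 47.9]
```

View pics/r.png

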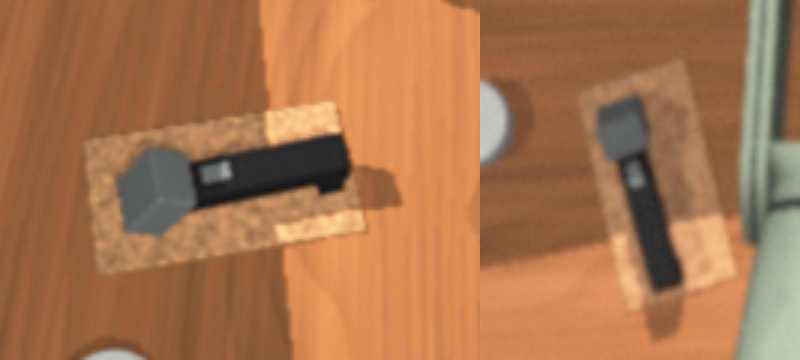

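Scanner is back on its mat, within about 1 mm of where it was. Now the tray.

```bash
cat > d.py <<'E'
from h import *
yb=-.234; Rb=Ro.from_euler("z",yb).as_matrix(); O=np.array([769.6,-164.8,0])
q=down(yb+np.pi/2)
P=lambda x,z: O+Rb@[x,0,z]
claw.move_gripper(42)
ctrl.move_pose(P(-162,160),q); print(ctrl.move_straight(P(-162,69),max_speed=120,contact_N=8)); st("at")
claw.move_gripper(5); s=st("closed"); print((np.array(s["position"])-O)@Rb)
ctrl.move_straight(P(-162-79,69),max_speed=60); ctrl.dwell(.5); s=st("pulled"); print((np.array(s["position"])-O)@Rb)
for n in("side","top"):
    im,d=snapshot(n); np.savez(f"{n}2.npz",im=im,d=d)
    cv2.imwrite(f"pics/p{n}.png",cv2.cvtColor(im,cv2.COLOR_RGB2BGR))
a=cv2.imread("pics/pside.png")[170:230,250:310];b=cv2.imread("pics/ptop.png")[145:205,305:365]
cv2.imwrite("pics/p.png",np.hstack([cv2.resize(a,(400,400),interpolation=cv2.INTER_NEAREST),cv2.resize(b,(400,400),interpolation=cv2.INTER_NEAREST)]))
E
python3 d.py
```

```text
False
at 19.73 [ 612.9 -127.3   70. ] w 42.2 g 0.0 F [ 0.  -0.4  0.3]
closed 20.11 [ 613.9 -127.8   70.5] w 10.2 g 59.9 F [3.5 0.  2. ]
[-1.59994413e+02 -8.46384109e-02  7.04510187e+01]
pulled 22.07 [ 538.  -109.4   70.4] w 10.4 g 59.9 F [ 7.5 -0.2  2.6]
[-2.38148359e+02  2.18018726e-01  7.04106037e+01]
```

View pics/p.png

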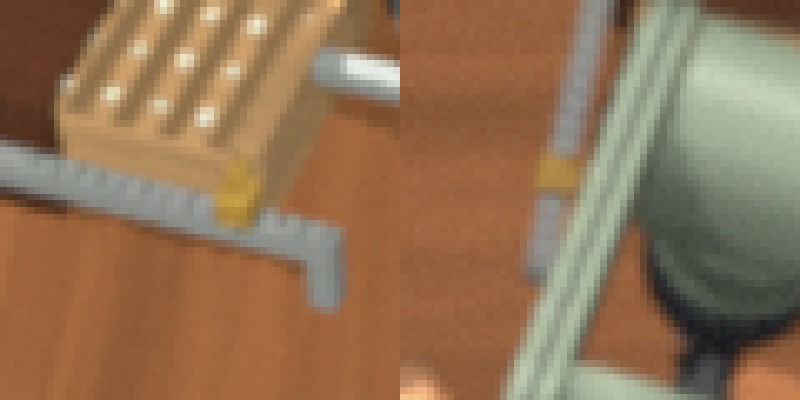

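The pointer is hidden behind the rider in the side view (rider at 237,195) and by the arm from above. I measure the true tray travel from the front face in the depth, before and after.

```bash
cat > e.py <<'E'
from h import *
yb=-.234; Rb=Ro.from_euler("z",yb).as_matrix(); O=np.array([769.6,-164.8,0])
for k in("0","2"):
    f=np.load(f"side{k}.npz"); B=(cloud("side",f["d"])-O)@Rb; im=f["im"].astype(int)
    base=-111 if k=="0" else -190
    m=(abs(B[...,0]-base)<14)&(B[...,1]>15)&(B[...,1]<62)&(B[...,2]>15)&(B[...,2]<45); q=B[m]
    A=np.c_[np.ones(len(q)),q[:,1]-40]; 
    w=np.ones(len(q),bool)
    for _ in range(5):
        c=np.linalg.lstsq(A[w],q[w,0],rcond=None)[0]; r=q[:,0]-A@c; w=abs(r)<4
    print(k,"front face n",w.sum(),"x at y40",c[0].round(2),"slope",c[1].round(3),"rms",r[w].std().round(1),"median",np.median(q[w,0]).round(2))
    hsv=cv2.cvtColor(f["im"],cv2.COLOR_RGB2HSV).astype(int)
    br=(hsv[...,0]>=18)&(hsv[...,0]<=30)&(hsv[...,1]>130)&(B[...,2]>40)&(B[...,0]<-90)&(B[...,0]>-200)
    for nm,mm in(("pointer",br&(abs(B[...,1]-72)<6)&(B[...,0]>-110)),("rider",br&(B[...,0]<-165)),("fin",br&(B[...,0]<-165)&(B[...,2]>59))):
        p=B[mm]; 
        if len(p): print("  ",nm,len(p),p.mean(0).round(1),p.min(0).round(1),p.max(0).round(1))
f=np.load("top0.npz"); 
for X in([-101,72,52],[-183,82,56],[-191,82,56],[-175,82,56],[-183,82,67]):
    print(X,proj("top",O+Rb@X).round(1),proj("side",O+Rb@X).round(1))
g=np.load("side2.npz")["im"]
cv2.imwrite("pics/f.png",cv2.resize(cv2.cvtColor(g,cv2.COLOR_RGB2BGR)[186:210,272:302],(750,600),interpolation=cv2.INTER_CUBIC))
E
python3 e.py
```

```text
0 front face n 56 x at y40 -106.35 slope 0.015 rms 0.9 median -106.41
   pointer 8 [-101.3   70.2   52.9] [-103.2   67.9   44.3] [-99.1  72.7  58.7]
   rider 45 [-183.2   85.8   55.5] [-189.9   74.9   43.5] [-174.8   93.    68.6]
   fin 11 [-183.1   83.5   64.3] [-189.5   80.3   60. ] [-179.3   86.5   68.6]
2 front face n 53 x at y40 -184.8 slope 0.008 rms 0.7 median -184.7
   rider 54 [-182.9   83.    55.3] [-189.7   62.2   43.7] [-169.7   92.9   67.8]
   fin 12 [-182.    82.8   63.6] [-185.5   75.9   59.8] [-179.3   87.3   67.8]
[-101, 72, 52] [[337.  146.2]] [[259.6 189.7]]
[-183, 82, 56] [[328.5 170.6]] [[285.6 198. ]]
[-191, 82, 56] [[327.9 173.1]] [[288.4 198.6]]
[-175, 82, 56] [[329.  168.1]] [[282.9 197.3]]
[-183, 82, 67] [[328.6 169.8]] [[285.4 195.2]]
```

View pics/f.png

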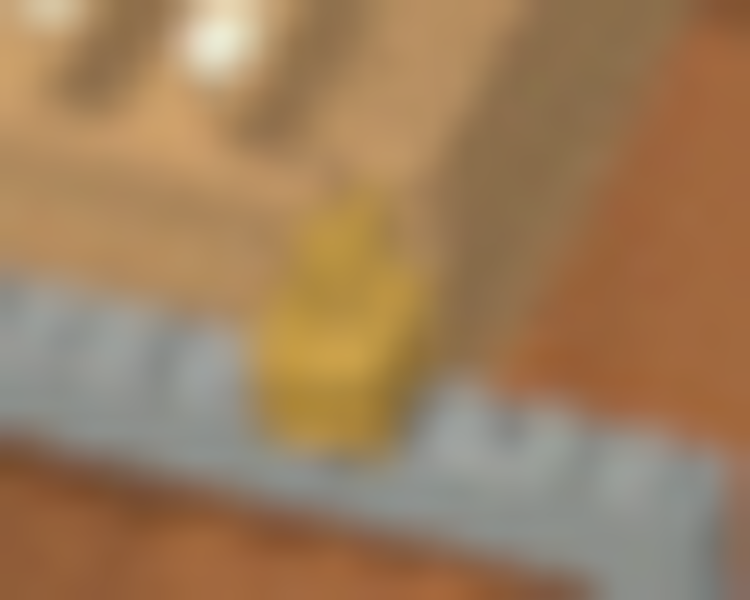

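```bash
cat > k.py <<'E'
from h import *
yb=-.234; Rb=Ro.from_euler("z",yb).as_matrix(); O=np.array([769.6,-164.8,0])
def face():
    r=[]
    for _ in range(3):
        im,d=snapshot("side"); B=(cloud("side",d)-O)@Rb
        m=(abs(B[...,0]+188)<12)&(B[...,1]>15)&(B[...,1]<62)&(B[...,2]>15)&(B[...,2]<45); x=B[m][:,0]
        for _ in range(5): x=x[abs(x-np.median(x))<4]
        r.append(np.median(x))
    return np.mean(r)
x=-245.1
for i in range(3):
    ctrl.move_straight(O+Rb@[x,0,69],max_speed=30); ctrl.dwell(.5)
    f=face(); s=st("pull"); print(x,f.round(2),(np.array(s["position"])-O)@Rb)
    e=-188.8-f
    if abs(e)<.4: break
    x+=e
E
python3 k.py
```

```text
pull 23.11 [ 534.1 -108.4   70.4] w 10.6 g 59.9 F [8.5 0.2 1.7]
-245.1 -188.84 [-2.42162594e+02  2.21961157e-01  7.03996304e+01]
```

```bash
python3 - <<'E'
from h import *
ctrl.dwell(.5); st(); print(job_done())
E
```

```text
23.61 [ 534.1 -108.4   70.4] w 10.7 g 59.9 F [8.3 0.5 1.2]
the job is handed in; nothing more can be done
None
```

I held the scanner on the label for about 1.6 s at the planned 90 mm, put it back on its mat within about 1 mm, and handed the job in at 23.6 s with the tray held against its spring at the mark; the pointer itself was hidden, so I set it from the tray's front face.

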